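# Pin the coil jig shut and hold it

### The arm

A 6-joint arm with a two-finger parallel gripper is mounted at the origin on a cart in front of the work surface, level with it; the furniture and walls round the work are solid. World frame = base frame: x ahead of the robot, y to its left, z up, the work surface at z = 0. Lengths are in m, angles in rad, forces in N, time in s.
With the tool pointing down it reaches from about 0.425 to 0.95 m from the base axis. Payload 14.7 kg.
Tool frame: the origin (TCP) lies midway between the tips of the shut fingers; the grasp point (between the pads) lies 19 mm behind it (grasp_offset is the distance from the TCP to the grasp point, in m); z points along the fingers, y is the line along which they close (so a half turn about z gives the same grasp; the last joint's range is limited). The gripper opens to 85 mm and grips with 20 to 120 N. Pads are 22 mm wide; open, the fingers measure 114 mm over their backs; the gripper's body (76 mm by 85 mm) begins 54 mm behind the grasp point. The pads swing forward as they close: fully open they stand 13 mm farther back than shut.
Start: joints at [1.215, 0.48, 1.596, -0, 1.065, -0.047], TCP at [0.198, 0.619, 0.231] pointing down, gripper open.
Joint ranges: [-2.75, 2.75], [-0.82, 2.05], [0.23, 2.67], [-1.56, 4.7], [0.09, 2.69], [-2.92, 2.92]. Speed limits (rad/s): [1.89, 1.89, 2.39, 3.01, 3.01, 3.01].

### API

Orientations are given as a rotation vector (axis times angle).
In Python, from rig import * gives the robot as it stands.
- The arm moves only by the tool tcp_steps, called after "Call:" as name(argument=value, ...), one argument or row to a line, values as JSON. Schema: {"type":"object","properties":{"increments":{"type":"array","items":{"type":"array","items":{"type":"number"},"minItems":7,"maxItems":7},"minItems":1,"maxItems":8},"squeeze":{"type":"number"},"only":{"type":"string"},"quiet":{"type":"boolean"},"lines":{"type":"string"}},"required":["increments"],"additionalProperties":false}. increments is a list of rows, 1 to 8 of them, each of 7 numbers: dx, dy, dz in m, then a rotation vector rx, ry, rz in rad, then the opening from 0.0 (shut) to 1.0 (fully open); each row is the pose to reach, as a shift and turn from the pose commanded when the call began, along the tool's axes at that moment; what a row does not reach only later rows make up. A row lasts 1/8 s, in which the tool goes at most 0.0625 m and 0.188 rad, less where a joint would pass 70% of its speed; a pose out of reach is approached as far as the arm can. The fingers move at their own pace and stop on an object; squeeze is the grip in N (left out, the last holds). Time passes only in rows, so rows that do not move let the fingers close. The tool returns the time, the measured TCP pose, the force, the opening and the grip force at its end. only (a regular expression) keeps the lines of the reply that match it, lines (a string "A,B") keeps lines A to B, and quiet returns only ok. Input that does not fit is refused with a message, and nothing moves.
- get_obs(): the state, without advancing time (a new reading comes with each control period).
- capture(name): name is "scene" or "top" or "wrist"; returns (picture, depth): 420x560x3 uint8, red, green, blue; 420x560 float32, m along the optical axis (not along the pixel's ray), 0 where there is no reading.
- get_calibration(name): a dict with "fx", "fy", "cx", "cy" (pixels), "k1" (the pictures are not rectified: a ray, as slopes to the right and down, at radius r is drawn at 1 + k1 r^2 times it, then the intrinsics apply), "R" (3x3) and "t" (3): a world point X has camera coordinates R X + t; the wrist camera has in their place "T_tool_cam" (4x4, takes a point from camera to tool coordinates, whose origin is the TCP and whose axes are the flange's). Camera axes: x right, y down, z forward; pixel columns grow to the right and rows downward; lengths in m; the calibration is good to about 2 mm. A picture is of the moment at which its call begins: read the wrist's pose just before it. get_calibration takes no time and is no camera call.
- finish_job(): hands the job in; it is judged then, once.
The state is a dict: "t": time; "joints": joint angles; "joint_vel": joint speeds; "joint_efforts": joint torques, N m; "ee_pos": TCP position; "ee_rot": TCP orientation; "contact_force": force on the tool from outside, world axes, zero at the start; "torque": the same for the moment, N m; "opening": opening from 0.0 (shut) to 1.0 (fully open); "gripper_force": force on a finger pad.
Only numpy, scipy, OpenCV 4.12 (cv2) and the standard library are available. Lean on these libraries where they do the work, as an engineer would, in place of code of your own. Each camera call takes 0.05 s, during which the arm holds its last target. There are 200 camera calls.

### The job

Swing the open leaf of the clamshell coil jig down over the coil, then take the locking pin from its stand and push it down through the hole in the leaf into the hole in the jig base. A spring lifts the leaf a little, so bear down on the pin until the leaf is fully shut, and finish like that: still holding the pin down and the leaf pressed shut. Leave the coil in its nest and do not disturb the side cutters, the eraser or the spare coil.

Things in the scene. Friction and masses are not known exactly. Their poses are not given: they have to be found in the camera images.
- jig: Base half of the clamshell coil jig, dark steel, screwed to the bench: plate 160 x 80 x 14 mm (x by y); origin: centre of its underside. Its +x points to the hinge end (away from the robot within 0.45 rad). Hole block (40 x 50 mm, top 34 mm above the bench) at the -x end, two hinge lugs (50 mm high, 71 mm apart) at the +x end, a round nest with the coil between.
- jig_hole (a point): Mouth of the pin hole in the jig base: centre of the 15 mm round hole (2 mm chamfer) in the top of the hole block, 34 mm above the bench, at jig x -50 mm, y 0. The hole is vertical, 20 mm deep.
- nest (a point): Floor of the coil's nest, 18.5 mm above the bench, at jig x +6 mm, y 0: a ring of 42 mm outer and 34 mm inner diameter whose wall ends 25.5 mm above the bench.
- swing (a joint): Swing of the jig's hinged upper half (rad): 0 = swung all the way down onto its stop, grows as it opens upward. Starts at 0.9 to 1.4. Friction holds it where it is left; 1 to 3 N on the leaf's free end moves it. The leaf's angle above level is joint swing + joint leaf.
- leaf (a joint): Sprung lift of the leaf relative to joint swing, on the same axis (rad): a return spring keeps it at 0.06 (lifted; its hole then 7 mm above shut) until pressed; 0 = pressed fully shut (hard stop). Pressing starts at about 2.5 N and is complete at about 5.5 N at the leaf's hole.
- leaf_hinge (a point): Hinge axis of the leaf (level, along the jig's y), 42 mm above the bench at jig x +65 mm. The leaf is an aluminium plate 60 mm wide, 8 mm thick, its mid-plane through the axis, its free end 131 mm from it. This point turns with the leaf: its -x runs to the free end, its +z is the upper face when shut.
- leaf_hole (a point): Centre of the 18 mm round pin hole in the leaf, on the leaf's upper (outer) face, 115 mm from the hinge axis; 46 mm above the bench when shut, right above the base's hole. (A larger 27 mm window 59 mm from the hinge lies over the coil.)
- stand: Dark steel pin stand fixed to the bench, to the right of the jig: block 50 x 50 x 36 mm with a 16 mm vertical hole through its centre, and two low feet along its x. Origin at the centre of its underside.
- pin: Loose plain steel locking pin upright in the stand: shaft 12 mm diameter, 30 mm long, tapered tip; collar 34 mm diameter, 5 mm thick; round grip knob 20 mm diameter, 26 mm high; 61 mm in all, 0.11 kg. Origin: centre of the tip, z up along the pin. In the stand the collar rests on its top, 36 mm above the bench; in the jig the collar bears on the leaf.
- pin_tip (a point): The pin's tip (same point as pin).
- coil_axis (a point): Wound coil with black flanges, 29 mm diameter, 16 mm high, with a short loose wire tail, lying in the jig's nest; the point is the centre of its underside.
- side_cutters: Bystander: side cutters with orange handles, 60 x 136 x 11 mm, lying flat beyond the jig; origin at the centre of the underside.
- eraser: Bystander: eraser 19 x 43 x 13 mm, lying beyond the stand; origin at the centre of the underside.
- spare_coil: Bystander: wound coil with white flanges, about 29 mm diameter, 18 mm high, beyond the jig to the left; origin at the centre of the underside.
There are look-alikes about, which are no part of the job. There is more than one size of the pin; the job needs the smallest. Leave any brown look-alike of the part that bears coil_axis alone.

How it is judged:
By the outcome, as a careful person would: the job done as asked, in the order asked, and still so for the second after the job is handed in, while the arm keeps its last pose, push and grip.
It also fails if it takes over 59 s, if anything falls off the work surface, if the arm or the gripper's body presses on something with over 40 N, if the wrist force passes 120 N, or if a joint passes its speed limit or range.

## Working session

There is one attempt and no reset: what is moved stays moved. The work goes in short steps, Python scripts to look and compute and a tool call to move; the robot and the scene stay as the last step left them, time stands still between calls to the robot, and variables do not carry over. Pictures are saved under pics/ and viewed, at most 10 in all, crops included, and the job is handed in when it is done.

```bash
ls; mkdir -p pics
```

Create h.py:
```python
from rig import *
import numpy as np, cv2
from scipy.spatial.transform import Rotation as Ro
def cam(n):
    c=get_calibration(n)
    K=np.array([[c['fx'],0,c['cx']],[0,c['fy'],c['cy']],[0,0,1.]]);D=np.array([c['k1'],0,0,0.])
    if 'R' in c: R=np.array(c['R']);t=np.array(c['t'])
    else:
        o=get_obs();T=np.eye(4);T[:3,:3]=Ro.from_rotvec(o['ee_rot']).as_matrix();T[:3,3]=o['ee_pos']
        M=np.linalg.inv(T@np.array(c['T_tool_cam']));R=M[:3,:3];t=M[:3,3]
    return K,D,R,t
def grab(n,f):
    K,D,R,t=cam(n);im,d=capture(n)
    np.savez(f'pics/{f}.npz',im=im,d=d,K=K,D=D,R=R,t=t);cv2.imwrite(f'pics/{f}.png',im[:,:,::-1])
def ray(z,u,v):
    s=cv2.undistortPoints(np.array([[[u,v]]],float),z['K'],z['D'])[0,0]
    return np.array([s[0],s[1],1.])
def dep(f,u,v,w=1):
    z=np.load(f'pics/{f}.npz');p=z['d'][v-w:v+w+1,u-w:u+w+1];p=p[p>0]
    return z['R'].T@(ray(z,u,v)*np.median(p)-z['t'])
def plane(f,u,v,h):
    z=np.load(f'pics/{f}.npz');r=z['R'].T@ray(z,u,v);c=-z['R'].T@z['t']
    return c+r*(h-c[2])/r[2]
def proj(f,X):
    z=np.load(f'pics/{f}.npz');return cv2.projectPoints(np.array(X,float).reshape(-1,1,3),cv2.Rodrigues(z['R'])[0],z['t'],z['K'],z['D'])[0][:,0]
def crop(f,u0,v0,w,h,s,out):
    im=cv2.imread(f'pics/{f}.png')[v0:v0+h,u0:u0+w];cv2.imwrite(f'pics/{out}.png',cv2.resize(im,None,fx=s,fy=s,interpolation=cv2.INTER_CUBIC))
def worlddelta(X):  # tool-axes shift from current to world X
    o=get_obs();return Ro.from_rotvec(o['ee_rot']).inv().apply(np.array(X)-o['ee_pos'])
```

Run:
```python
from h import *
for n in ['scene','top']: grab(n,n+'0')
a=[cv2.imread(f'pics/{n}0.png') for n in ['scene','top']]
o=get_obs();print(o['t'],o['ee_pos'],o['ee_rot'])
```

```text
pics
0.1 [0.19737279 0.6188853  0.23070996] [-4.83080266e-01 -3.10397661e+00  1.82367951e-03]
```

View pics/top0.png

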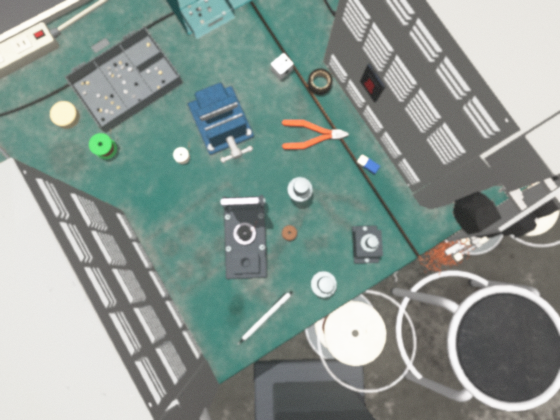

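View pics/scene0.png

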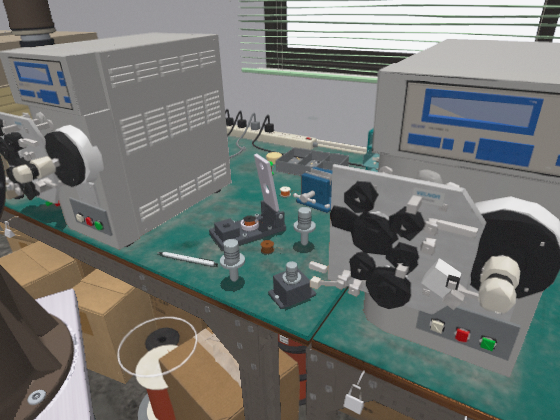

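The top view shows the jig at about (245,238), with its hole block near (246,263) and the leaf end at (243,201). The stand with the small pin is at (369,243). The larger pins are at (300,188) and (324,284), and the brown coil is at (290,232).

Run:
```python
from h import *
crop('top0',205,180,200,120,4,'c1')
for n,u,v in [('hole',246,263),('leafend',243,201),('stand',369,243),('p1',300,188),('p2',324,284),('bench',200,250)]:
    print(n,dep('top0',u,v).round(4))
print(cam('top')[2].round(2), (-cam('top')[2].T@cam('top')[3]).round(3))
```

```text
hole [0.4696 0.1715 0.014 ]
leafend [0.5645 0.1679 0.1707]
stand [ 0.4987 -0.0574  0.0667]
p1 [0.6009 0.0674 0.0852]
p2 [0.4268 0.0311 0.0857]
bench [ 0.4979  0.2624 -0.0005]
[[-0.03 -1.    0.01]
 [-0.99  0.02 -0.15]
 [ 0.15 -0.02 -0.99]] [0.439 0.133 0.894]
```

View pics/c1.png

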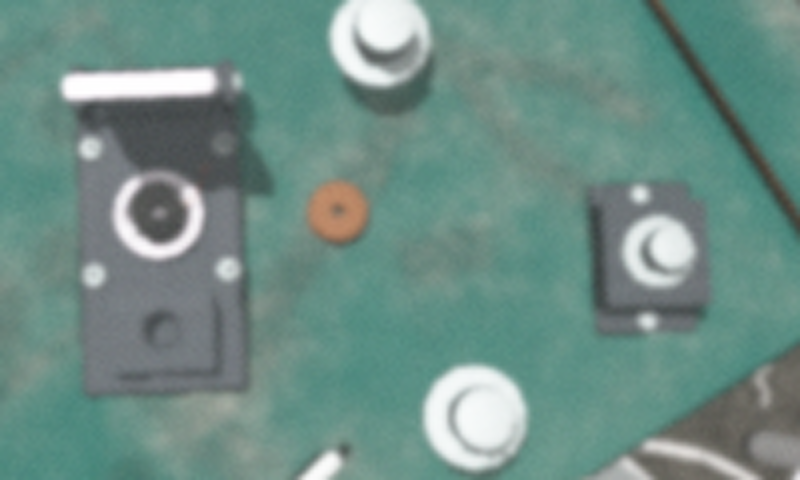

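Run:
```python
from h import *
f=lambda x,y:(205+(x+.5)/4-.5,180+(y+.5)/4-.5)
P=lambda n,x,y,h:print(n,plane('top0',*f(x,y),h).round(4))
P('hole',161,330,.034);P('nest',159,213,.0255);P('knob',670,249,.067);P('collar',658,252,.041)
P('bl',85,393,.014);P('br',246,391,.014)
P('leafL',63,87,.17);P('leafR',216,82,.17)
z=np.load('pics/scene0.npz')
# leaf points via depth in both views
for nm in ['scene0','top0']:
    z=np.load(f'pics/{nm}.npz');d=z['d'];v,u=np.nonzero(d>0)
    s=cv2.undistortPoints(np.c_[u,v].astype(float)[:,None],z['K'],z['D'])[:,0]
    X=(np.c_[s,np.ones(len(s))]*d[v,u][:,None]-z['t'])@z['R']
    m=(abs(X[:,1]-.168)<.035)&(X[:,0]>.5)&(X[:,0]<.66)&(X[:,2]>.06)&(X[:,2]<.2)
    Y=X[m];print(nm,len(Y),Y.min(0).round(3),Y.max(0).round(3))
    if len(Y)>30:
        A=np.c_[Y[:,2],np.ones(len(Y))];c=np.linalg.lstsq(A,Y[:,0],rcond=None)[0];print('x=a z+b',c)
        for lo in np.arange(.06,.2,.02):
            q=Y[(Y[:,2]>=lo)&(Y[:,2]<lo+.02)]
            if len(q):print(lo.round(2),len(q),np.median(q,0).round(3),q[:,1].min().round(3),q[:,1].max().round(3))
crop('scene0',190,140,150,165,3.6,'c2')
```

```text
hole [0.4706 0.1727 0.034 ]
nest [0.5271 0.1732 0.0255]
knob [ 0.5006 -0.0632  0.067 ]
collar [ 0.5012 -0.0636  0.041 ]
bl [0.4422 0.2107 0.014 ]
br [0.4411 0.1332 0.014 ]
leafL [0.5648 0.2047 0.17  ]
leafR [0.5654 0.1425 0.17  ]
scene0 654 [0.561 0.138 0.06 ] [0.589 0.202 0.173]
x=a z+b [-0.15681384  0.59027657]
0.06 105 [0.578 0.162 0.07 ] 0.139 0.202
0.08 111 [0.576 0.165 0.089] 0.139 0.201
0.1 96 [0.572 0.157 0.111] 0.14 0.201
0.12 114 [0.569 0.161 0.13 ] 0.138 0.2
0.14 118 [0.566 0.162 0.15 ] 0.139 0.201
0.16 110 [0.563 0.163 0.169] 0.139 0.202
top0 195 [0.561 0.143 0.064] [0.579 0.202 0.175]
x=a z+b [-0.10836638  0.583881  ]
0.06 2 [0.578 0.163 0.069] 0.162 0.163
0.08 3 [0.575 0.167 0.087] 0.165 0.168
0.1 1 [0.571 0.169 0.113] 0.169 0.169
0.12 3 [0.568 0.172 0.129] 0.17 0.173
0.14 2 [0.565 0.175 0.146] 0.174 0.176
0.16 184 [0.565 0.173 0.171] 0.143 0.202
```

View pics/c2.png

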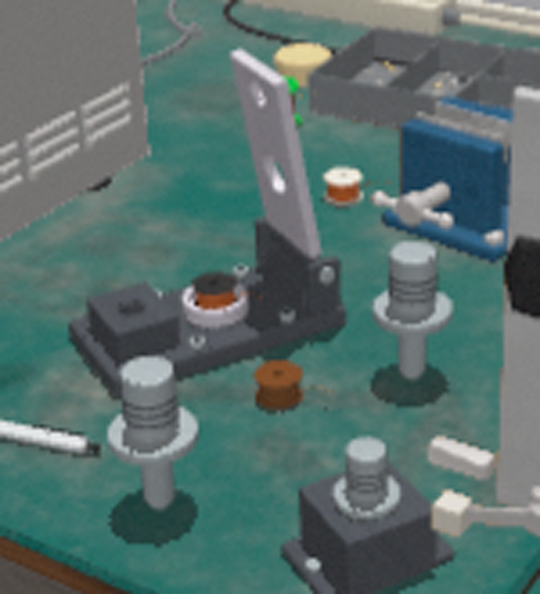

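The enlarged scene view shows the leaf standing about 80° above level. The base hole is clear, the coil is in its nest, and the small pin is upright in its stand. Before moving I'll check how high the obstacles are near the start pose.

Run:
```python
from h import *
H=np.full((20,24),-9.)
for nm in ['scene0','top0']:
    z=np.load(f'pics/{nm}.npz');d=z['d'];v,u=np.nonzero(d>0)
    s=cv2.undistortPoints(np.c_[u,v].astype(float)[:,None],z['K'],z['D'])[:,0]
    X=(np.c_[s,np.ones(len(s))]*d[v,u][:,None]-z['t'])@z['R']
    i=np.floor((X[:,0]+.1)/.05).astype(int);j=np.floor((X[:,1]+.4)/.05).astype(int)
    m=(i>=0)&(i<20)&(j>=0)&(j<24);np.maximum.at(H,(i[m],j[m]),X[m,2])
print('cols y from -.4 step .05 ; cm')
for r in range(20):print('%5.2f'%(-.1+.05*r),' '.join('%4d'%round(100*h) if h>-9 else '   .' for h in H[r]))
R=Ro.from_rotvec(get_obs()['ee_rot']).as_matrix()
Rd=np.diag([-1,1,-1.]);print(R.round(3),'turn',Ro.from_matrix(R.T@Rd).as_rotvec(),'shift',worlddelta([.64,.173,.27]),worlddelta([.45,.45,.3]),worlddelta([.36,.42,.25]))
```

```text
cols y from -.4 step .05 ; cm
-0.10    .    .    .    .    .    .    .    .    .    .    .    .    .    .    .    .    .    .    .    .    .    .    .  -33
-0.05  -73  -73  -73  -73  -73    .    .    .    .    .  -63  -64  -73  -73  -73    .    .    .    .   -4   -2   -2   -7  -34
 0.00  -73  -73  -73  -73  -63    1    2    .    .    .  -62  -63  -73  -73  -73    .    .  -73  -73    0   14    1  -70  -34
 0.05  -73  -55  -73  -73  -63    2   10   16   16    .    0    0  -73  -73   25   28   24    0    0    0    0   34  -40  -35
 0.10  -28  -38  -73  -73  -32    0    6   28   31    1    0   23   24   29   29   40   40    0    1    2   44   40   40   40
 0.15  -27  -28  -58  -31  -32    0    0    0  -63  -63  -63  -64   27   40   40   40   40  -43  -73   49   49  -40   40   40
 0.20  -27  -27  -32  -31  -47  -47  -47  -31  -32  -73    .    .   40   40   40   40   40   40  -74   49   49  -40  -40   40
 0.25  -27  -27  -32  -31  -47  -33  -47  -32  -32    .    0    1   40   40   40   40   40   40    .  -62  -40  -40    .   40
 0.30  -27  -28  -58  -31  -47  -47  -47  -32    0    0    1  
[... 997 characters left out ...]
   1    1    8    9    8    2    0    4    4    0    0    1    1    1    2
 0.75    0    0   40   40   40   40   40   37    1    1    0    9    9    8    0    4    4    4    3    2    1    3    3    7
 0.80    0    0    .   40   40   40   40   40    2    3    0    2    7    6    4   16   16   16    4    1    1    5   38   47
 0.85    .    0    0   40   40   40   40   40   23    3    3    0    1    0    4   16   17    4    4    3    4   47   47   46
[[-0.953  0.304 -0.   ]
 [ 0.304  0.953 -0.001]
 [ 0.    -0.001 -1.   ]] turn [-1.16570823e-03 -2.49878390e-04 -3.08788161e-01] shift [-0.55719592 -0.29032611 -0.03898341] [-0.2919989  -0.08420504 -0.06920993] [-0.21537617 -0.14007819 -0.01913849]
```

Run:
```python
from h import *
grab('wrist','w0')
P=[[0,0,0],[0,0,.3],[.198,.619,.231],[.198,.619,.4],[.1,.3,.5],[.07,.2,.4]]
print(proj('top0',P).round(),proj('scene0',P).round())
z=np.load('pics/scene0.npz');print('scene cam',-z['R'].T@z['t'])
z=np.load('pics/w0.npz');print('wrist cam',-z['R'].T@z['t'],z['R'].round(2))
for u,v in [(60,60),(280,60),(500,60),(60,210),(280,210),(500,210),(60,380),(280,380),(500,380)]:
    print(u,v,dep('w0',u,v).round(2))
```

```text
[[ 346.  524.]
 [ 392.  667.]
 [ -95.  472.]
 [-238.  550.]
 [  46.  762.]
 [ 204.  680.]] [[ -29.  381.]
 [-137.  197.]
 [  57.  111.]
 [  37.   41.]
 [ -53.   -7.]
 [ -63.   71.]]
scene cam [ 0.22602582 -0.55305219  0.47910367]
wrist cam [0.13290314 0.63980991 0.3737247 ] [[ 0.3   0.95 -0.  ]
 [ 0.92 -0.29  0.27]
 [ 0.25 -0.08 -0.96]]
60 60 [-0.2   0.05 -0.74]
280 60 [ 0.09  0.66 -0.  ]
500 60 [0.14 0.69 0.29]
60 210 [0.16 0.43 0.08]
280 210 [ 0.24  0.61 -0.  ]
500 210 [0.23 0.75 0.18]
60 380 [0.18 0.56 0.3 ]
280 380 [0.19 0.62 0.31]
500 380 [0.22 0.68 0.3 ]
```

View pics/w0.png

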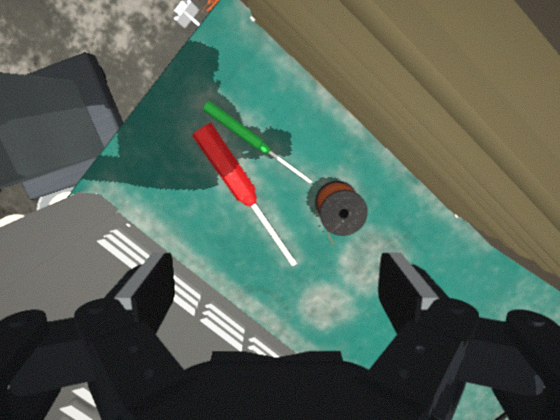

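The wrist view shows the gripper in a bay to the left of the 0.4 m high instrument box, with tools lying on the bench below. So I have to rise over the box first, closing the gripper on the way.

Call:
tcp_steps(
  increments=[
    [0,0,-0.06,0,0,0,0],
    [0,0,-0.12,0,0,0,0],
    [0,0,-0.18,0,0,0,0],
    [0,0,-0.24,0,0,0,0],
    [0,0,-0.30,0,0,0,0],
    [0,0,-0.34,0,0,0,0],
    [0,0,-0.34,0,0,0,0],
  ],
)

```text
t: 1.02
ee_pos: [0.1977, 0.6198, 0.5746]
ee_rot: [0.483, 3.103, 0.008]
contact_force: [-0.6, 0.5, -0.6]
opening: -0.001
gripper_force: 0.0
```

```bash
python3 -c "
from h import *
for p in ([.42,.396,.57],[.64,.173,.57]):print(worlddelta(p))"
```

```text
[-0.27979011 -0.14565476  0.00389088]
[-0.55715513 -0.29124727  0.00320853]
```

Call:
tcp_steps(
  increments=[
    [-0.052,-0.027,0,0,0,0,0],
    [-0.104,-0.054,0,0,0,0,0],
    [-0.156,-0.082,0,0,0,0,0],
    [-0.208,-0.109,0,0,0,-0.05,0],
    [-0.26,-0.136,0,0,0,-0.1,0],
    [-0.312,-0.163,0,0,0,-0.2,0],
    [-0.364,-0.19,0,0,0,-0.3,0],
    [-0.416,-0.217,0,0,0,-0.309,0],
  ],
)

```text
t: 2.02
ee_pos: [0.5288, 0.2844, 0.5701]
ee_rot: [0.003, -3.14, 0.001]
contact_force: [0.3, 1.1, 0.1]
opening: -0.0
gripper_force: 0.0
```

```bash
python3 -c "
from h import *
print(worlddelta([.64,.173,.27]),Ro.from_matrix(Ro.from_rotvec(get_obs()['ee_rot']).as_matrix().T@np.diag([-1,1,-1.])).as_rotvec())"
```

```text
[-0.11142494 -0.11144691  0.29999714] [-0.00064884 -0.0015254   0.0019906 ]
```

Call:
tcp_steps(
  increments=[
    [-0.04,-0.04,0,0,0,0,0],
    [-0.08,-0.08,0,0,0,0,0],
    [-0.111,-0.111,0.04,0,0,0,0],
    [-0.111,-0.111,0.10,0,0,0,0],
    [-0.111,-0.111,0.16,0,0,0,0],
    [-0.111,-0.111,0.22,0,0,0,0],
    [-0.111,-0.111,0.28,0,0,0,0],
    [-0.111,-0.111,0.30,0,0,0,0],
  ],
)

```text
t: 3.02
ee_pos: [0.636, 0.1744, 0.2659]
ee_rot: [0.0, -3.134, 0.003]
contact_force: [-0.4, 0.5, 0.5]
opening: 0.004
gripper_force: 0.0
```

Run:
```python
from h import *
grab('top','t1')
def arc(th,r=.095):
    c=np.array([.586,.173,.042])+r*np.array([-np.cos(th),0,np.sin(th)])+.004*np.array([np.sin(th),0,np.cos(th)])+[.011,0,0]
    return c
o=get_obs();print(o['ee_pos'],o['contact_force'])
for th in [1.41,1.2,1.0,.8,.6,.4,.2,.1,.06,0]:print(th,arc(th).round(4),worlddelta(arc(th)).round(4))
```

```text
[0.63587935 0.17438395 0.26485618] [-0.5226279  -0.67757679 -2.01622408]
1.41 [0.5857 0.173  0.1364] [ 0.0491 -0.0011  0.1288]
1.2 [0.5663 0.173  0.132 ] [ 0.0685 -0.0011  0.1334]
1.0 [0.549  0.173  0.1241] [ 0.0857 -0.0011  0.1415]
0.8 [0.5337 0.173  0.1129] [ 0.101  -0.0011  0.1527]
0.6 [0.5209 0.173  0.0989] [ 0.1137 -0.0011  0.1668]
0.4 [0.5111 0.173  0.0827] [ 0.1233 -0.001   0.1832]
0.2 [0.5047 0.173  0.0648] [ 0.1296 -0.001   0.2011]
0.1 [0.5029 0.173  0.0555] [ 0.1313 -0.001   0.2105]
0.06 [0.5024 0.173  0.0517] [ 0.1317 -0.001   0.2142]
0 [0.502 0.173 0.046] [ 0.1321 -0.001   0.2199]
```

Call:
tcp_steps(
  increments=[
    [0,0,0.06,0,0,0,0],
    [0,0,0.12,0,0,0,0],
    [0.02,0,0.133,0,0,0,0],
    [0.05,0,0.134,0,0,0,0],
    [0.074,0,0.138,0,0,0,0],
    [0.091,0,0.146,0,0,0,0],
    [0.106,0,0.157,0,0,0,0],
    [0.119,0,0.171,0,0,0,0],
  ],
)

```text
t: 4.08
ee_pos: [0.5195, 0.1751, 0.1004]
ee_rot: [-0.0, 3.141, 0.0]
contact_force: [1.1, -0.0, 0.3]
opening: 0.001
gripper_force: 0.4
```

Run:
```python
from h import *
grab('scene','s2');o=get_obs();print(o['ee_pos'],o['contact_force'])
```

```text
[0.51681121 0.17470448 0.09857532] [-1.98273952  0.26599777 -2.51886937]
```

View pics/s2.png

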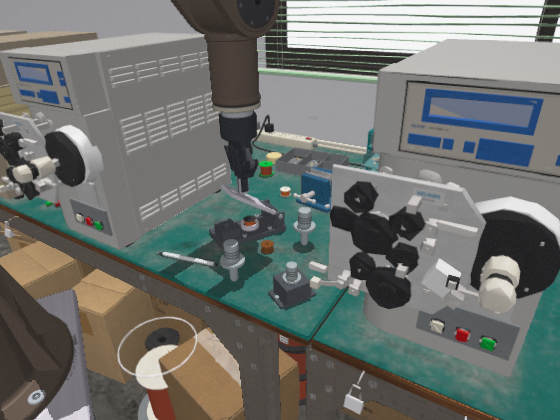

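The fingers are on the upper face near the free end, and the leaf has come down to about 35°. I'll continue the arc.

Call:
tcp_steps(
  increments=[
    [0.010,0,0.016,0,0,0,0],
    [0.016,0,0.034,0,0,0,0],
    [0.018,0,0.0435,0,0,0,0],
    [0.019,0,0.050,0,0,0,0],
    [0.019,0,0.053,0,0,0,0],
    [0.019,0,0.053,0,0,0,0],
  ],
)

```text
t: 4.88
ee_pos: [0.5009, 0.1751, 0.0475]
ee_rot: [0.0, -3.141, 0.0]
contact_force: [-2.6, 0.0, 5.6]
opening: -0.0
gripper_force: 2.6
```

Call:
tcp_steps(
  increments=[
    [0,0,0.002,0,0,0,0],
    [0,0,0.003,0,0,0,0],
  ],
)

```text
t: 5.12
ee_pos: [0.5009, 0.1751, 0.0447]
ee_rot: [0.0, -3.142, -0.0]
contact_force: [-3.8, 0.1, 9.4]
opening: 0.001
gripper_force: 4.6
```

Call:
tcp_steps(
  increments=[
    [0,0,-0.05,0,0,0,0],
    [0,0,-0.11,0,0,0,0],
    [0,-0.03,-0.16,0,0,0,0],
    [0,-0.08,-0.18,0,0,0,0],
    [0,-0.13,-0.18,0,0,0,0.4],
    [0,-0.18,-0.18,0,0,0,0.6],
    [0,-0.22,-0.18,0,0,0,0.7],
    [0,-0.236,-0.18,0,0,0,0.7],
  ],
)

```text
t: 6.12
ee_pos: [0.5012, -0.0629, 0.2248]
ee_rot: [0.003, 3.141, -0.001]
contact_force: [-0.3, -0.2, 1.1]
opening: 0.697
gripper_force: 0.0
```

Run:
```python
from h import *
grab('top','t3');grab('wrist','w3');o=get_obs();print(o['ee_pos'],o['contact_force'])
a=cv2.imread('pics/t3.png')[180:300,205:405];b=cv2.imread('pics/w3.png')
a=cv2.resize(a,(500,300),interpolation=cv2.INTER_CUBIC)
c=np.zeros((600,500,3),np.uint8);c[:300]=a;c[300:]=cv2.resize(b[::],(400,300))[:, :].copy() if 0 else np.pad(cv2.resize(b,(400,300)),((0,0),(0,100),(0,0)))
cv2.imwrite('pics/c3.png',c)
for u,v in [(246,263)]:print(dep('t3',u,v))
P=[[.5006,-.0632,.067],[.5012,-.0636,.041]];print(proj('w3',P),proj('t3',P))
```

```text
[ 0.50119075 -0.06206354  0.22458025] [0.13386934 0.11195401 0.22448358]
[0.4696173  0.17153889 0.01349074]
[[276.26010073 182.48495193]
 [275.86601809 177.22826346]] [[372.12583722 241.85840244]
 [369.1282001  242.63186119]]
```

View pics/c3.png

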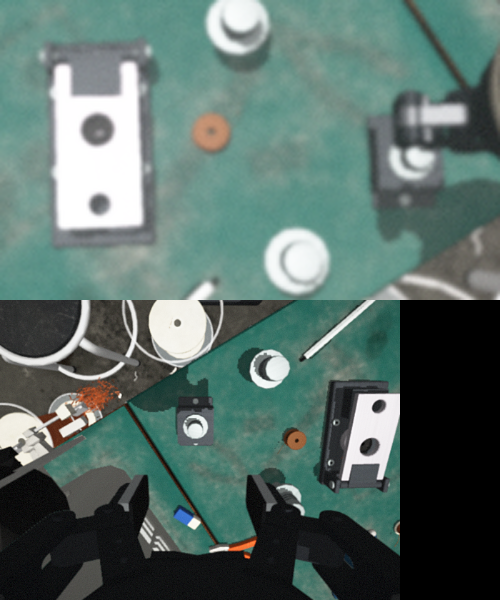

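The leaf is now down. Its hole is at about (245,261) in the top view, and nothing else has moved. In the wrist view the pin knob is at about (273,178). I'll refine both with image code.

Run:
```python
from h import *
def blob(f,u,v,w,bright):
    g=cv2.cvtColor(cv2.imread(f'pics/{f}.png'),cv2.COLOR_BGR2GRAY)[v-w:v+w+1,u-w:u+w+1]
    g=cv2.resize(g,None,fx=4,fy=4,interpolation=cv2.INTER_CUBIC)
    t,b=cv2.threshold(g,0,255,cv2.THRESH_OTSU)
    if not bright:b=255-b
    n,l,s,c=cv2.connectedComponentsWithStats(b)
    k=min([i for i in range(1,n) if s[i,4]>200],key=lambda i:np.hypot(*(c[i]-g.shape[0]/2)))
    x,y,ww,hh,_=s[k]
    return u-w+(x+ww/2)/4-.5,v-w+(y+hh/2)/4-.5,ww/4,hh/4,t
for f,u,v in [('t3',245,261),('w3',528,149)]:
    r=blob(f,u,v,9,False);print(f,r,plane(f,r[0],r[1],.053).round(4))
r=blob('w3',272,179,13,True);print(r,plane('w3',r[0],r[1],.067).round(4),plane('w3',r[0],r[1],.041).round(4))
z=np.load('pics/w3.npz');print((z['d'][165:195:4,258:292:3]).round(3))
```

```text
t3 (np.float64(244.375), np.float64(261.25), np.float64(8.25), np.float64(8.5), 190.0) [0.4716 0.1728 0.053 ]
w3 (np.float64(528.875), np.float64(148.5), np.float64(17.25), np.float64(18.0), 139.0) [0.4716 0.1704 0.053 ]
(np.float64(272.0), np.float64(179.0), np.float64(27.0), np.float64(27.0), 164.0) [ 0.4974 -0.067   0.067 ] [ 0.5029 -0.0674  0.041 ]
[[0.336 0.334 0.331 0.329 0.33  0.329 0.328 0.329 0.329 0.33  0.335 0.334]
 [0.334 0.331 0.329 0.33  0.324 0.319 0.322 0.33  0.33  0.33  0.33  0.334]
 [0.331 0.332 0.331 0.313 0.306 0.305 0.306 0.31  0.319 0.331 0.332 0.336]
 [0.333 0.332 0.309 0.305 0.306 0.307 0.306 0.305 0.306 0.332 0.333 0.336]
 [0.334 0.334 0.306 0.306 0.307 0.306 0.307 0.307 0.308 0.334 0.334 0.339]
 [0.341 0.334 0.308 0.308 0.308 0.309 0.308 0.309 0.308 0.335 0.333 0.341]
 [0.34  0.341 0.337 0.31  0.309 0.309 0.309 0.309 0.308 0.335 0.341 0.34 ]
 [0.342 0.343 0.342 0.343 0.336 0.31  0.311 0.342 0.342 0.342 0.342 0.341]]
```

Call:
tcp_steps(
  increments=[
    [0.002,-0.0015,0.05,0,0,0,0.7],
    [0.002,-0.0015,0.10,0,0,0,0.7],
    [0.002,-0.0015,0.14,0,0,0,0.7],
    [0.002,-0.0015,0.165,0,0,0,0.6],
    [0.002,-0.0015,0.179,0,0,0,0.6],
    [0.002,-0.0015,0.179,0,0,0,0],
    [0.002,-0.0015,0.179,0,0,0,0],
    [0.002,-0.0015,0.179,0,0,0,0],
  ],
  squeeze=60,
)

```text
t: 7.22
ee_pos: [0.4999, -0.0633, 0.0467]
ee_rot: [-0.001, 3.139, -0.002]
contact_force: [-1.7, -13.4, -0.1]
opening: 0.209
gripper_force: 58.6
```

Call:
tcp_steps(
  increments=[
    [0,-0.002,0,0,0,0,0],
    [0,-0.002,0,0,0,0,0],
  ],
)

```text
t: 7.48
ee_pos: [0.4998, -0.0647, 0.0464]
ee_rot: [-0.0, 3.14, -0.001]
contact_force: [-1.6, -4.9, 11.0]
opening: 0.21
gripper_force: 59.8
```

Call:
tcp_steps(
  increments=[
    [0,0,-0.015,0,0,0,0],
    [0,0,-0.03,0,0,0,0],
    [0,0,-0.06,0,0,0,0],
    [0,0,-0.11,0,0,0,0],
    [0,0,-0.115,0,0,0,0],
    [0,0,-0.115,0,0,0,0],
  ],
)

```text
t: 8.22
ee_pos: [0.4991, -0.0643, 0.1611]
ee_rot: [-0.0, 3.14, -0.0]
contact_force: [0.1, -0.2, -1.1]
opening: 0.208
gripper_force: 58.9
```

Run:
```python
from h import *
grab('wrist','w4');grab('scene','s4');o=get_obs();print(o['ee_pos'],o['contact_force'],o['opening'])
a=cv2.imread('pics/w4.png')[120:420,130:430]
b=cv2.imread('pics/s4.png')[170:320,210:360]
cv2.imwrite('pics/c4.png',np.hstack([cv2.resize(a,(400,400)),cv2.resize(b,(400,400),interpolation=cv2.INTER_CUBIC)]))
```

```text
[ 0.49832055 -0.0642398   0.15970099] [-0.57189947  0.57625216 -1.52376083] 0.2077000684213011
```

View pics/c4.png

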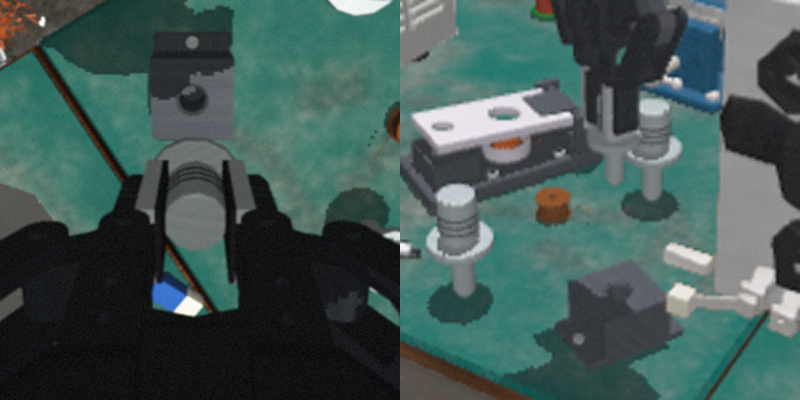

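The pin is held upright. In the wrist crop the knob-top circle is at about (196,219), which is full-frame (277,284), and the collar's far edge is at crop y≈140, which is v≈225. The stand is empty and the eraser hasn't moved. Next I'll work out the pin's x offset in the hand.

Run:
```python
from h import *
c=get_calibration('wrist');T=np.linalg.inv(np.array(c['T_tool_cam']));K,D,_,_=cam('wrist')
pr=lambda P:cv2.projectPoints(np.array(P,float).reshape(-1,1,3),cv2.Rodrigues(T[:3,:3])[0],T[:3,3],K,D)[0][:,0].round(1).tolist()
a=np.linspace(0,2*np.pi,60)
for x0 in [-.004,-.002,0,.002,.004]:
    k=np.array(pr(np.c_[x0+.01*np.cos(a),.01*np.sin(a),0*a-.0206]));q=np.array(pr(np.c_[x0+.017*np.cos(a),.017*np.sin(a),0*a+.0054]))
    print(x0,'knob',k.min(0),k.max(0),'collar',q.min(0),q.max(0))
z=np.load('pics/w4.npz');print((z['d'][216:320:4,277]*1000).round().astype(int),[(z['d'][r,255:300:3]*1000).astype(int).tolist() for r in (280,290)])
print(dep('w4',277,285))
```

```text
-0.004 knob [250.3 268.6] [300.3 313.1] collar [239.5 228.7] [311.4 294.5]
-0.002 knob [250.2 263.9] [300.4 308.8] collar [239.3 224.6] [311.5 290.9]
0 knob [250.1 259.2] [300.5 304.5] collar [239.2 220.4] [311.7 287.2]
0.002 knob [250.  254.5] [300.6 300.1] collar [239.1 216.2] [311.8 283.4]
0.004 knob [249.9 249.7] [300.7 295.7] collar [239. 212.] [311.9 279.7]
[282 282 158 158 158 159 159 153 148 146 141 137 135 135 134 135 135 137
 137 136 137 137 138 345 347 348] [[135, 135, 135, 135, 135, 134, 134, 134, 133, 134, 135, 135, 134, 135, 133], [136, 135, 137, 136, 136, 136, 136, 135, 136, 135, 134, 136, 137, 136, 136]]
[ 0.50021459 -0.06366176  0.18184923]
```

Call:
tcp_steps(
  increments=[
    [0.003,0.025,-0.01,0,0,0,0],
    [0.008,0.07,-0.01,0,0,0,0],
    [0.014,0.12,-0.01,0,0,0,0],
    [0.02,0.17,-0.01,0,0,0,0],
    [0.025,0.215,-0.005,0,0,0,0],
    [0.028,0.2346,0,0,0,0,0],
    [0.028,0.2346,0.02,0,0,0,0],
    [0.028,0.2346,0.035,0,0,0,0],
  ],
)

```text
t: 9.32
ee_pos: [0.47, 0.1702, 0.1236]
ee_rot: [0.001, -3.139, 0.001]
contact_force: [-0.6, -0.1, -1.3]
opening: 0.206
gripper_force: 58.9
```

Call:
tcp_steps(
  increments=[
    [0,0,0,0,0,0,0],
    [0,0,0,0,0,0,0],
  ],
)

```text
t: 9.57
ee_pos: [0.471, 0.1699, 0.1253]
ee_rot: [-0.001, -3.141, 0.0]
contact_force: [0.6, 1.1, -1.3]
opening: 0.209
gripper_force: 58.9
```

Run:
```python
from h import *
grab('wrist','w5');grab('scene','s5');grab('top','t5');o=get_obs();print(o['ee_pos'],o['ee_rot'],o['contact_force'],worlddelta([.4713,.1704,.087]))
p=lambda f,u,v,w,h:cv2.resize(cv2.imread(f'pics/{f}.png')[v:v+h,u:u+w],(400,400),interpolation=cv2.INTER_CUBIC)
cv2.imwrite('pics/c5.png',np.hstack([p('w5',180,120,200,200),p('s5',190,180,110,110)]))
```

```text
[0.47134903 0.1700793  0.12583553] [3.64900911e-04 3.14068480e+00 4.19088686e-04] [-0.23072445  0.23036159 -1.07713267] [8.43602992e-05 3.10319976e-04 3.88355556e-02]
```

View pics/c5.png

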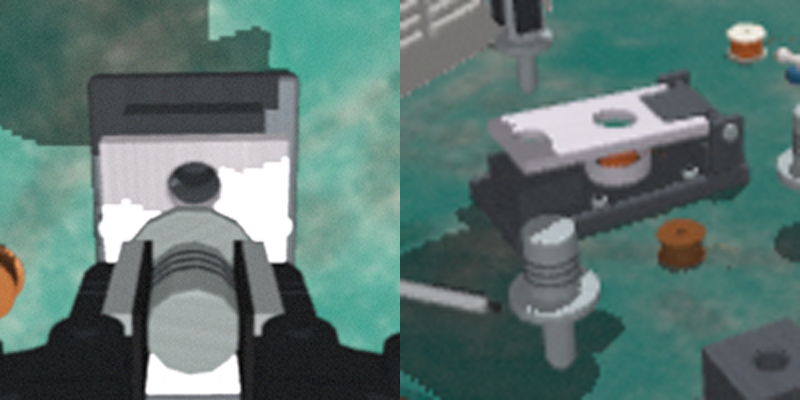

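The leaf hole at wrist (277,213) lines up laterally with the pin (277). I'll check its world position.

Run:
```python
from h import *
print(plane('w5',277,213,.053),plane('w5',277-14,213,.053),dep('w5',255,213),dep('w5',300,213))
```

```text
[0.47174579 0.17071668 0.053     ] [0.47174616 0.16152233 0.053     ] [0.47101456 0.15641731 0.05530649] [0.47094242 0.18563896 0.05553442]
```

Call:
tcp_steps(
  increments=[
    [0.0003,0.0003,0.015,0,0,0,0],
    [0.0003,0.0003,0.025,0,0,0,0],
    [0.0003,0.0003,0.035,0,0,0,0],
    [0.0003,0.0003,0.042,0,0,0,0],
    [0.0003,0.0003,0.045,0,0,0,0],
  ],
  squeeze=80,
)

```text
t: 10.35
ee_pos: [0.4704, 0.1704, 0.0797]
ee_rot: [0.0, -3.141, 0.0]
contact_force: [-0.1, -0.1, -0.3]
opening: 0.2
gripper_force: 78.2
```

Call:
tcp_steps(
  increments=[
    [0,0,0.005,0,0,0,0],
    [0,0,0.009,0,0,0,0],
    [0,0,0.013,0,0,0,0],
    [0,0,0.013,0,0,0,0],
  ],
)

```text
t: 10.85
ee_pos: [0.4705, 0.1705, 0.0671]
ee_rot: [0.0, -3.141, 0.0]
contact_force: [-0.2, -0.8, -1.0]
opening: 0.203
gripper_force: 78.2
```

Call:
tcp_steps(
  increments=[
    [0,0,0.004,0,0,0,0],
    [0,0,0.007,0,0,0,0],
    [0,0,0.010,0,0,0,0],
    [0,0,0.011,0,0,0,0],
    [0,0,0.011,0,0,0,0],
  ],
)

```text
t: 11.48
ee_pos: [0.4704, 0.1705, 0.0563]
ee_rot: [0.0, -3.141, 0.0]
contact_force: [-3.5, 0.7, 4.8]
opening: 0.199
gripper_force: 79.1
```

Call:
tcp_steps(
  increments=[
    [0,0,0.002,0,0,0,0],
    [0,0,0.003,0,0,0,0],
    [0,0,0.003,0,0,0,0],
  ],
)

```text
t: 11.85
ee_pos: [0.4708, 0.1705, 0.0541]
ee_rot: [-0.0, 3.141, 0.0]
contact_force: [-6.6, -1.5, 23.9]
opening: 0.201
gripper_force: 81.8
```

Call:
tcp_steps(
  increments=[
    [0,0,0.002,0,0,0,0],
    [0,0,0.002,0,0,0,0],
  ],
)

```text
t: 12.1
ee_pos: [0.4717, 0.1707, 0.0535]
ee_rot: [-0.0, 3.139, 0.001]
contact_force: [-10.3, -3.9, 55.8]
opening: 0.203
gripper_force: 85.6
```

That's the hard stop. I'll ease back to about 20 N.

Call:
tcp_steps(
  increments=[
    [0,0,-0.002,0,0,0,0],
    [0,0,-0.002,0,0,0,0],
  ],
)

```text
t: 12.35
ee_pos: [0.4712, 0.1706, 0.0542]
ee_rot: [-0.0, 3.14, 0.001]
contact_force: [-3.9, -0.9, 23.4]
opening: 0.203
gripper_force: 81.0
```

Run:
```python
from h import *
grab('scene','s6');grab('top','t6');o=get_obs();print(o['ee_pos'],o['contact_force'])
p=lambda f,u,v,w,h:cv2.resize(cv2.imread(f'pics/{f}.png')[v:v+h,u:u+w],(400,400),interpolation=cv2.INTER_CUBIC)
cv2.imwrite('pics/c6.png',np.hstack([p('s6',190,160,120,120),p('t6',190,170,220,120)]))
```

```text
[0.47119341 0.1706206  0.05418744] [-4.22476852 -1.33563891 23.42239461]
```

View pics/c6.png

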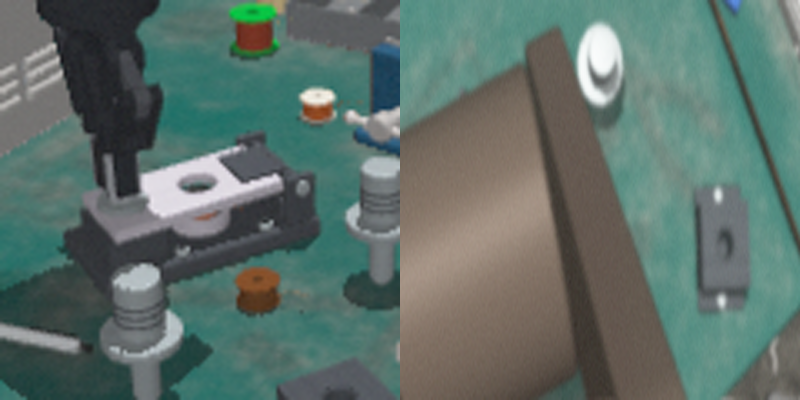

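The leaf is level and shut, with the pin collar seated on it and the gripper holding 23 N of downward force. The coil is in its nest and the bystanders are undisturbed.

```bash
python3 -c "
from rig import *
print(finish_job())"
```

```text
the job is handed in; nothing more can be done
None
```

The leaf is shut over the coil and the smallest pin is in the base hole. The arm is still holding the pin down at about 23 N. The job was handed in at about 12.5 s; the push briefly reached about 56 N at the hard stop before I eased it back.

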